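# Clamp the sample jar with the cam crank

## Robot

A 7-joint arm with a two-finger parallel gripper is mounted at the origin on a cart in front of the work surface, level with it; the furniture and walls round the work are solid. World frame = base frame: x ahead of the robot, y to its left, z up, the work surface at z = 0. Lengths are in m, angles in degrees, forces in N, time in s.
With the tool pointing down it reaches from about 0.425 to 0.875 m from the base axis. Payload 4.7 kg.
Tool frame: the origin (TCP) lies between the finger pads; the fingertips stand 17 mm ahead of it and the grasp point (between the pads) lies 2 mm behind it; z points along the fingers, y is the line along which they close (so a half turn about z gives the same grasp; the last joint's range is limited). The gripper opens to 87 mm and grips with 3 to 60 N. Pads are 19 mm wide; open, the fingers measure 117 mm over their backs; the gripper's body (75 mm by 190 mm) begins 51 mm behind the grasp point.
Start: joints at [-62.905, 18.392, -4.016, 83.108, 1.295, 78.541, -3.26], TCP at [0.288, 0.583, 0.24] pointing down, gripper open.
Joint ranges: [-163.93, 163.93], [-17.29, 119.83], [-79.2, 71.16], [3.27, 140.29], [-89.18, 269.18], [5.43, 117.66], [-154.24, 154.24]. Speed limits (degrees/s): [147.25, 147.25, 180, 180, 180, 180, 180].

## Interface

Orientations are given as [roll, pitch, yaw] about the fixed x, y, z axes, in that order (R = Rz(yaw) Ry(pitch) Rx(roll)).
In Python, from cell import env, cams gives the robot as it stands.
- The arm moves only by the shell command python3 -m pendant 'ROWS' [FORCE]. ROWS is JSON, a list of rows, each an object of numbers: "tx", "ty", "tz": the shift along the tool's x, y, z each as a share of 0.05 m, from -1 to 1; "spin": the turn about the tool's z as a share of 4 degrees, from -1 to 1; "claw": the closure, from 0 (fully open) to 1 (shut). A call has 1 to 10 rows; each row shifts and turns the commanded pose from where the row before left it, along the tool's axes as they then stand; what a row does not reach is not made up. A row lasts 1/8 s, in which the tool goes at most 62.5 mm and 10.7 degrees, less where a joint would pass 70% of its speed; a pose out of reach is approached as far as the arm can. A call with a number of a shift or a turn outside -1 to 1 is refused whole. A call with a gripper value outside its range is refused whole. The fingers move at their own pace and stop on an object; FORCE is the grip in N (left out, the last holds). Time passes only in rows, so rows that do not move let the fingers close. It gives the time, the measured TCP pose, the force, the opening and the grip force at its end, in the units of the state.
- env.get_obs(): the state, without advancing time (a new reading comes with each control period).
- cams.read_camera(name): name is "scene" or "top"; returns the picture (480x640x3 uint8, red, green, blue); there is no depth.
- cams.camera_info(name): a dict with "fx", "fy", "cx", "cy" (pixels), "k1" (the pictures are not rectified: a ray, as slopes to the right and down, at radius r is drawn at 1 + k1 r^2 times it, then the intrinsics apply), "rvec" (rotation vector, rad) and "tvec" (3), from world to camera coordinates, as OpenCV has them. Camera axes: x right, y down, z forward; pixel columns grow to the right and rows downward; lengths in m; the calibration is good to about 2 mm. A picture is of the moment at which its call begins. camera_info takes no time and is no camera call.
- env.sign_off(): hands the job in; it is judged then, once.
The state is a dict: "time_s": time; "qpos": joint angles; "joint_velocities": joint speeds; "effort": joint torques, N m; "tool_pos": TCP position; "tool_rot": TCP orientation; "force": force on the tool from outside, world axes, zero at the start; "wrist_torque": the same for the moment, N m; "grip_width": finger opening in m; "grasp_force": force on a finger pad.
Only numpy, scipy, OpenCV 4.12 (cv2) and the standard library are available. Lean on these libraries where they do the work, as an engineer would, in place of code of your own. Each camera call takes 0.05 s, during which the arm holds its last target. There are 200 camera calls.

## Task

Two hand-cranked cam clamps stand on the worktop; clamp the sample jar that stands in one of them, leaving it upright in its V-shaped nest. Turn that clamp's crank until the plunger is pushed fully forward and its roller rests well inside the flat dwell of the cam (the broad round end of the lobe), then let go.

Things in the scene. Friction and masses are not known exactly. Their poses are not given: they have to be found in the camera images.
- cam_shaft (a point): Point on the upright shaft of the clamp holding the jar, 76 mm above the worktop, level with the middle of the crank grip. Its x axis points level from the shaft along the plunger to the jar; z is up. Clamp: fixed aluminium plate 176 x 86 x 12 mm; a twin clamp has an empty nest. Steel cam (22 to 34 mm up): radius 18 mm, lobe end (dwell) radius 30 mm over 80 degrees, opposite the grip.
- crank (a joint): Direction from shaft to grip (rad), anticlockwise from above, from cam_shaft's x; stops 0, 5.8. Starts 0.9 to 1.5; plunger moves from 1.6; dwell 2.45 to 3.84, middle 3.14. Upright black grip: 18 mm thick, 49 to 98 mm above the worktop, axis 50 mm from the shaft, spins freely; arm below it, top 47 mm. Turns with up to 8 N at the grip, stays where left except on the steep ramps beside the dwell.
- plunger (a joint): Stroke of that clamp's plunger (m) towards the jar: 0 drawn back by its spring onto the cam's low part, about 0.0115 to 0.012 fully forward with the roller on the dwell, its rubber pad then bearing on the jar's side.
- jar_centre (a point): Centre, half-way up, of the jar in the nest: white plastic jar with white screw lid, 48 mm across, 57 mm high, loose on the base plate (bottom 12 mm, top 69 mm above the worktop), 97 mm from the shaft along cam_shaft's x; z is its own axis. Other jars on the worktop stand in no clamp.
There are look-alikes about, which are no part of the job. What is shaped like the part that bears jar_centre but turquoise is not meant.

How it is judged:
By the outcome, as a careful person would: the job done as asked, in the order asked, and still so for the second after the job is handed in, with the robot touching nothing.
It also fails if it takes over 35 s, if anything falls off the work surface, if the arm or the gripper's body presses on something with over 40 N, if the wrist force passes 120 N, or if a joint passes its speed limit or range.

## Working session

There is one attempt and no reset: what is moved stays moved. The work goes in short steps, Python scripts to look and compute and a shell command to move; the robot and the scene stay as the last step left them, time stands still between calls to the robot, and variables do not carry over. Pictures are saved under pics/ and viewed, at most 10 in all, crops included, and the job is handed in when it is done.

```bash
mkdir -p pics; cat > h.py <<'E'
from cell import env,cams
import numpy as np,cv2
def snap(n,f):
    im=cams.read_camera(n); cv2.imwrite(f,im[:,:,::-1]); return im
def cam(n):
    c=cams.camera_info(n); R=cv2.Rodrigues(np.array(c["rvec"],float))[0]; return c,R,np.array(c["tvec"],float)
def ray(n,u,v,z):
    c,R,t=cam(n); d=np.array([(u-c["cx"])/c["fx"],(v-c["cy"])/c["fy"]]); s=d.copy()
    for _ in range(30): s=d/(1+c["k1"]*(s@s))
    w=R.T@np.array([s[0],s[1],1]); o=-R.T@t
    return o+w*(z-o[2])/w[2]
def proj(n,p):
    c,R,t=cam(n); q=R@np.array(p)+t; s=q[:2]/q[2]; s=s*(1+c["k1"]*(s@s))
    return np.array([s[0]*c["fx"]+c["cx"],s[1]*c["fy"]+c["cy"]])
E
python3 - <<'E'
from h import *
snap("top","pics/t1.png");snap("scene","pics/s1.png");o=env.get_obs();print(o["tool_pos"],o["tool_rot"],o["time_s"])
for n in("top","scene"):
  c,R,t=cam(n);print(n,-R.T@t)
E
```

```text
[0.28769389 0.58234085 0.23855995] [-1.79900894e+02  5.41919602e-03  1.53714797e+02] 0.1
top [ 0.31807725 -0.03448181  0.95432475]
scene [-0.43615924 -0.67899768  1.26458154]
```

View pics/t1.png

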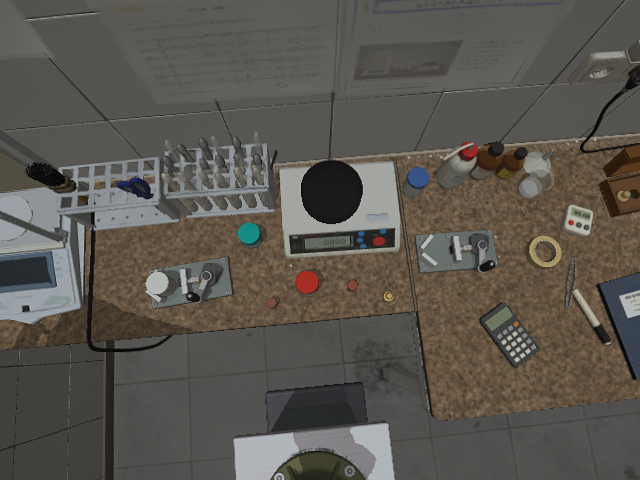

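View pics/s1.png

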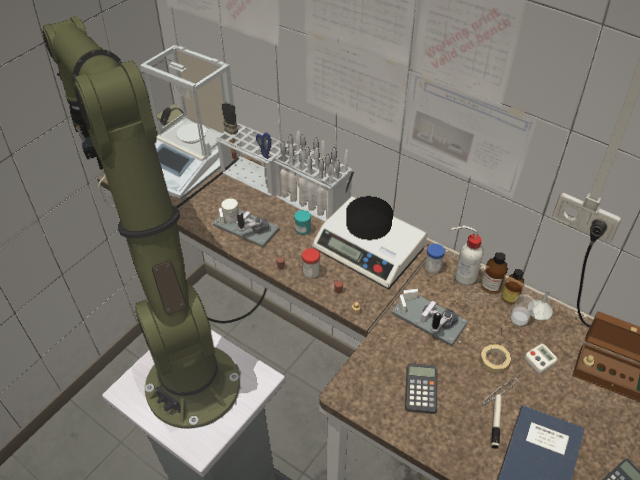

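The top view shows two clamps. The left one (plate centre about (190,283)) has a white-lidded jar at (157,284). The right one (455,251) has an empty nest. The loose jars are turquoise (249,235), red (307,282) and blue (417,180), and none stands in a clamp. The left clamp is therefore the one meant; next is an enlarged crop to confirm it.

```bash
python3 - <<'E'
from h import *
im=cv2.imread("pics/t1.png");cv2.imwrite("pics/c1.png",cv2.resize(im[245:320,135:245],None,fx=7,fy=7,interpolation=cv2.INTER_CUBIC))
print(proj("top",env.get_obs()["tool_pos"]),proj("scene",env.get_obs()["tool_pos"]))
for u,v,z in[(157,283,.069),(207,270,.047),(192,296,.098),(150,274,.012),(227,258,.012),(232,295,.012),(153,307,.012)]: print(u,v,ray("top",u,v,z).round(4))
E
```

```text
[-65.53579794 399.27614303] [ 97.16927366 152.61929871]
157 283 [0.4708 0.2845 0.069 ]
207 270 [0.4924 0.1866 0.047 ]
192 296 [0.4336 0.2054 0.098 ]
150 274 [0.5019 0.3202 0.012 ]
227 258 [0.5217 0.1502 0.012 ]
232 295 [0.4393 0.1432 0.012 ]
153 307 [0.4293 0.3141 0.012 ]
```

View pics/c1.png

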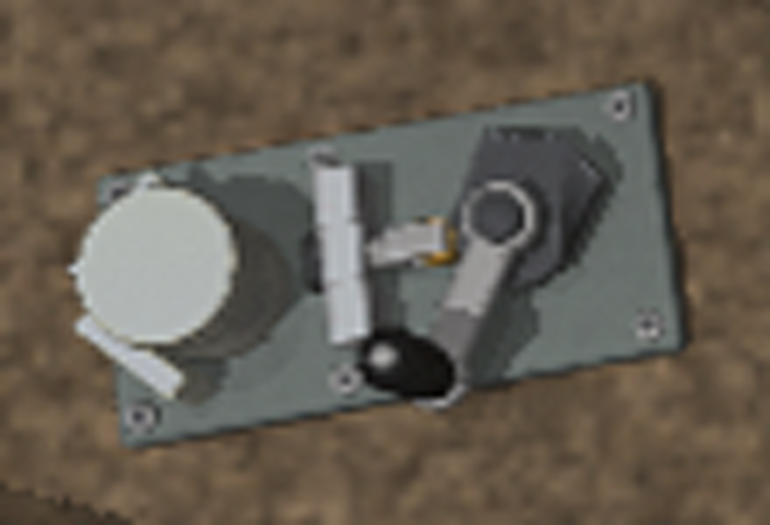

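The crop confirms it: a white jar with a white lid in the V nest. In the full picture, the lid centre is (157.3,282.9), the shaft (206.1,275.4), the grip top about (189.6,296) and the arm end about (197,299).

```bash
python3 - <<'E'
from h import *
j=ray("top",157.3,282.9,.069);s=ray("top",206.1,275.4,.05)
P=np.array([ray("top",135+a/7,245+b/7,.012) for a,b in[(100,180),(648,85),(685,345),(122,445)]])
print("plate",P.round(4),np.linalg.norm(P-np.roll(P,1,0),axis=1),P.mean(0))
d=(P[0]+P[3]-P[1]-P[2])[:2];d/=np.linalg.norm(d);print("axis",d,np.degrees(np.arctan2(d[1],d[0])))
e=(j-s)[:2];print(j,s,np.linalg.norm(e),np.degrees(np.arctan2(e[1],e[0])))
for u,v,z in[(189.6,296.1,.098),(197.4,299.7,.047)]:
  g=ray("top",u,v,z);f=(g-s)[:2];print(g,np.linalg.norm(f),np.arctan2(f[1],f[0])-np.arctan2(d[1],d[0]))
E
```

```text
plate [[0.5093 0.3217 0.012 ]
 [0.5235 0.1489 0.012 ]
 [0.4407 0.1413 0.012 ]
 [0.4261 0.3154 0.012 ]] [0.08351017 0.17343731 0.08317124 0.1747441 ] [0.47490787 0.23182726 0.012     ]
axis [-0.08265215  0.99657846] 94.74102782317728
[0.47091856 0.28386188 0.069     ] [0.48049456 0.18816842 0.05      ] 0.09617139378685813 95.71454304102727
[0.43385767 0.21015082 0.098     ] 0.05155798414480412 1.0475819671600586
[0.43177434 0.20873326 0.047     ] 0.05288263333256683 1.0886374562265606
```

Measurements agree: the plate comes out near 176x86 mm, the jar 96 mm from the shaft and the grip about 51 mm from it. The shaft is at about (0.4805,0.188), its x axis at about 95°, and the crank at about 1.07 rad. The tool's y axis is already tangent to the crank circle there. I'll approach with a detour round the balance.

```bash
python3 -m pendant '[{"tx":-0.49,"ty":-0.8,"claw":0.45},{"tx":-0.49,"ty":-0.8,"claw":0.45},{"tx":-0.49,"ty":-0.8,"claw":0.45},{"tx":-0.49,"ty":-0.8,"claw":0.45},{"tx":-0.49,"ty":-0.8,"claw":0.45},{"tx":-0.86,"ty":-0.36,"claw":0.45},{"tx":-0.86,"ty":-0.36,"claw":0.45},{"tx":-0.86,"ty":-0.36,"claw":0.45},{"tx":-0.86,"ty":-0.36,"claw":0.45},{"claw":0.45}]' 20
python3 - <<'E'
from h import *
snap("scene","pics/s2.png");im=snap("top","pics/t2.png");o=env.get_obs();print(o["tool_pos"],o["tool_rot"],o["grip_width"],o["qpos"],o["time_s"])
t=np.radians(o["tool_rot"][2]);x=np.array([np.cos(t),np.sin(t)]);y=np.array([np.sin(t),-np.cos(t)])
d=np.array([.4328,.2094])-o["tool_pos"][:2];print("tx,ty mm",d@x*1e3,d@y*1e3)
a=cv2.imread("pics/s2.png");p=proj("scene",[.45,.21,.08]);u,v=p.astype(int);print(u,v,"grip in crop",[ ((proj("scene",[.4328,.2094,z])-[u-60,v-60])*5).round() for z in(.049,.098)])
cv2.imwrite("pics/c2.png",cv2.resize(a[v-60:v+60,u-60:u+60],None,fx=5,fy=5,interpolation=cv2.INTER_CUBIC))
E
```

```text
[0.2877445  0.58250798 0.23889877] [-1.79935957e+02  3.72007729e-03  1.53717571e+02] 0.08711695585681363 [-62.90617626  18.42160009  -4.01692206  83.14760663   1.29461455
  78.54001767  -3.25899476] 0.2
tx,ty mm -295.27080535347 -270.3068914308474
243 215 grip in crop [array([288., 359.]), array([279., 295.])]invalid input at $[0]: expected keys tx, ty, tz, spin, claw
```

View pics/c2.png

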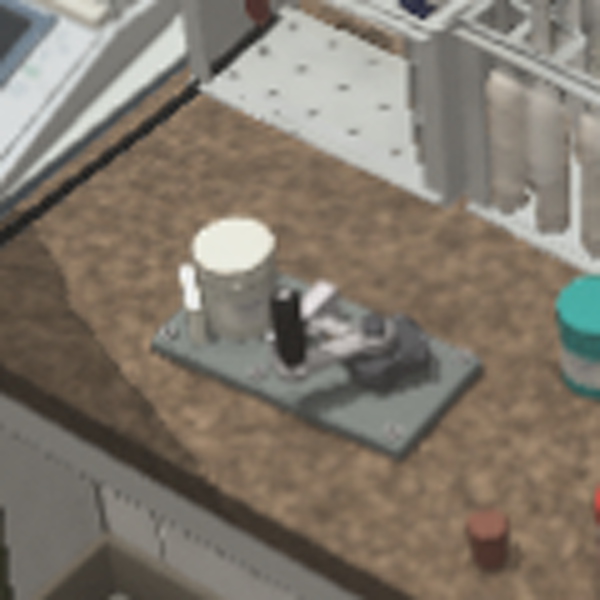

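The move was refused because each row needs all five keys, so nothing moved. In the scene crop the grip runs from about (284,295) to (295,362). The prediction was (279,295) to (288,359), about 1 px out in the full picture, so both cameras agree.

```bash
python3 -m pendant '[{"tx":-0.49,"ty":-0.8,"tz":0,"spin":0,"claw":0.45},{"tx":-0.49,"ty":-0.8,"tz":0,"spin":0,"claw":0.45},{"tx":-0.49,"ty":-0.8,"tz":0,"spin":0,"claw":0.45},{"tx":-0.49,"ty":-0.8,"tz":0,"spin":0,"claw":0.45},{"tx":-0.49,"ty":-0.8,"tz":0,"spin":0,"claw":0.45},{"tx":-0.86,"ty":-0.36,"tz":0,"spin":0,"claw":0.45},{"tx":-0.86,"ty":-0.36,"tz":0,"spin":0,"claw":0.45},{"tx":-0.86,"ty":-0.36,"tz":0,"spin":0,"claw":0.45},{"tx":-0.86,"ty":-0.36,"tz":0,"spin":0,"claw":0.45},{"tx":0,"ty":0,"tz":0,"spin":0,"claw":0.45}]' 20
cat > st.py <<'E'
from h import *
import sys
o=env.get_obs();print(o["tool_pos"],o["tool_rot"],o["grip_width"],o["force"],o["grasp_force"],o["time_s"],o["qpos"][6])
t=np.radians(o["tool_rot"][2]);x=np.array([np.cos(t),np.sin(t)]);y=np.array([np.sin(t),-np.cos(t)])
S=np.array([.4805,.188]);r=o["tool_pos"][:2]-S;print("crank",(np.arctan2(r[1],r[0])-np.radians(95))%(2*np.pi),"rad",np.linalg.norm(r))
d=np.array(list(map(float,sys.argv[1:3])))-o["tool_pos"][:2];print("tx,ty mm",d@x*1e3,d@y*1e3)
E
python3 st.py .4328 .2094
```

```text
time_s: 1.45
tool_pos: [0.4336, 0.2048, 0.2396]
tool_rot: [-180.0, 0.1, 153.3]
force: [-1.0, -0.4, -0.6]
grip_width: 0.0479
grasp_force: 0.0
[0.4336419  0.20482323 0.23959173] [-1.79976619e+02  6.14922200e-02  1.53293843e+02] 0.04786637945595603 [-1.00520141 -0.39416133 -0.55697773] 0.0 1.45 34.16559502835809
crank 1.138837645660643 rad 0.04978656702836921
tx,ty mm 2.8089610957083204 3.7101698892826382
```

```bash
python3 -m pendant '[{"tx":0.06,"ty":0.07,"tz":0.6,"spin":0,"claw":0.45},{"tx":0,"ty":0,"tz":0.8,"spin":0,"claw":0.45},{"tx":0,"ty":0,"tz":0.8,"spin":0,"claw":0.45},{"tx":0,"ty":0,"tz":0.6,"spin":0,"claw":0.45},{"tx":0,"ty":0,"tz":0.4,"spin":0,"claw":0.45},{"tx":0,"ty":0,"tz":0,"spin":0,"claw":0.9},{"tx":0,"ty":0,"tz":0,"spin":0,"claw":0.9},{"tx":0,"ty":0,"tz":0,"spin":0,"claw":0.9},{"tx":0,"ty":0,"tz":0,"spin":0,"claw":0.9}]' 25
python3 st.py .4328 .2094
```

```text
time_s: 2.58
tool_pos: [0.4309, 0.2136, 0.0805]
tool_rot: [179.9, 0.0, 153.7]
force: [-0.1, 0.5, 2.2]
grip_width: 0.0175
grasp_force: 25.0
[0.43094466 0.21355129 0.08050244] [1.79884433e+02 4.95391374e-02 1.53718951e+02] 0.01752849957213511 [-0.06638829  0.48608375  2.21800352] 25.00286570051685 2.575 35.774125881023856
crank 1.0074713086327745 rad 0.05575482058050394
tx,ty mm -3.501643701713182 -2.900691350296466
```

The grip is held (17.5 mm wide, 25 N). Now I'll crank along the arc, turning the tool with it.

```bash
python3 -m pendant '[{"tx":-0.02,"ty":-0.07,"tz":0,"spin":-1,"claw":0.9},{"tx":-0.02,"ty":-0.07,"tz":0,"spin":-1,"claw":0.9},{"tx":-0.02,"ty":-0.07,"tz":0,"spin":-1,"claw":0.9},{"tx":-0.002,"ty":-0.07,"tz":0,"spin":-1,"claw":0.9},{"tx":-0.002,"ty":-0.07,"tz":0,"spin":-1,"claw":0.9},{"tx":-0.002,"ty":-0.07,"tz":0,"spin":-1,"claw":0.9}]'
python3 st.py .4328 .2094
```

```text
time_s: 3.32
tool_pos: [0.4261, 0.1943, 0.0805]
tool_rot: [179.8, -0.1, 177.9]
force: [-5.8, 5.0, 4.6]
grip_width: 0.0178
grasp_force: 25.0
[0.42608094 0.19430884 0.08048631] [ 1.79810334e+02 -1.18238004e-01  1.77934387e+02] 0.017822216252417193 [-5.84871818  5.00462903  4.62218573] 25.00122881261632 3.325 61.64657708842179
crank 1.368114455781334 rad 0.05478353114844127
tx,ty mm -6.1707471629685875 15.323539668554778
```

```bash
python3 -m pendant '[{"tx":-0.003,"ty":-0.07,"tz":0,"spin":-1,"claw":0.9},{"tx":-0.003,"ty":-0.07,"tz":0,"spin":-1,"claw":0.9},{"tx":-0.003,"ty":-0.07,"tz":0,"spin":-1,"claw":0.9},{"tx":-0.003,"ty":-0.07,"tz":0,"spin":-1,"claw":0.9},{"tx":-0.003,"ty":-0.07,"tz":0,"spin":-1,"claw":0.9},{"tx":-0.003,"ty":-0.07,"tz":0,"spin":-1,"claw":0.9},{"tx":-0.003,"ty":-0.07,"tz":0,"spin":-1,"claw":0.9},{"tx":-0.003,"ty":-0.07,"tz":0,"spin":-1,"claw":0.9}]'
python3 st.py .4328 .2094
```

```text
time_s: 4.32
tool_pos: [0.4316, 0.1661, 0.0804]
tool_rot: [179.8, -0.2, -150.1]
force: [-9.9, 1.9, 10.7]
grip_width: 0.0177
grasp_force: 25.0
[0.43155963 0.16611455 0.08039924] [ 179.78161044   -0.24605404 -150.09741132] 0.017667039172500225 [-9.86243166  1.94685967 10.73175033] 25.00219945795834 4.325 96.88509447096641
crank 1.904041317120285 rad 0.0536109401735667
tx,ty mm -22.654208294943512 36.9046875257577
```

```bash
python3 -m pendant '[{"tx":-0.003,"ty":-0.07,"tz":0,"spin":-1,"claw":0.9},{"tx":-0.003,"ty":-0.07,"tz":0,"spin":-1,"claw":0.9},{"tx":-0.003,"ty":-0.07,"tz":0,"spin":-1,"claw":0.9},{"tx":-0.003,"ty":-0.07,"tz":0,"spin":-1,"claw":0.9},{"tx":-0.003,"ty":-0.07,"tz":0,"spin":-1,"claw":0.9},{"tx":-0.003,"ty":-0.07,"tz":0,"spin":-1,"claw":0.9},{"tx":-0.003,"ty":-0.07,"tz":0,"spin":-1,"claw":0.9},{"tx":-0.003,"ty":-0.07,"tz":0,"spin":-1,"claw":0.9}]'
python3 st.py .485 .138
```

```text
time_s: 5.32
tool_pos: [0.4519, 0.1438, 0.0804]
tool_rot: [179.8, -0.3, -118.2]
force: [-8.7, -7.0, 12.0]
grip_width: 0.0176
grasp_force: 25.0
[0.4518852  0.14383416 0.08037824] [ 179.78318418   -0.31206572 -118.16552026] 0.01759532691630216 [-8.72262814 -6.96000716 12.0477505 ] 25.00266619026661 5.325 132.316748846434
crank 2.479432583784546 rad 0.052625358774432085
tx,ty mm -10.487536751663683 -31.94744298783201
```

```bash
python3 -m pendant '[{"tx":0,"ty":-0.07,"tz":0,"spin":0,"claw":0.9},{"tx":-0.005,"ty":-0.07,"tz":0,"spin":0,"claw":0.9},{"tx":-0.01,"ty":-0.07,"tz":0,"spin":0,"claw":0.9},{"tx":-0.015,"ty":-0.07,"tz":0,"spin":0,"claw":0.9},{"tx":-0.02,"ty":-0.07,"tz":0,"spin":0,"claw":0.9},{"tx":-0.025,"ty":-0.065,"tz":0,"spin":0,"claw":0.9},{"tx":-0.03,"ty":-0.065,"tz":0,"spin":0,"claw":0.9},{"tx":-0.035,"ty":-0.06,"tz":0,"spin":0,"claw":0.9},{"tx":-0.035,"ty":-0.06,"tz":0,"spin":0,"claw":0.9},{"tx":0,"ty":0,"tz":0,"spin":0,"claw":0.9}]'
python3 st.py .485 .138
```

```text
time_s: 6.58
tool_pos: [0.4853, 0.1367, 0.0805]
tool_rot: [-179.9, -0.1, -118.4]
force: [-2.0, -5.7, 4.8]
grip_width: 0.0174
grasp_force: 25.0
[0.48528637 0.13667933 0.08047862] [-1.79932977e+02 -1.39593766e-01 -1.18390108e+02] 0.01741613336871699 [-2.00952046 -5.7428184   4.82998748] 25.000879985745996 6.575 134.96357721995633
crank 3.14732118256192 rad 0.0515433885029525
tx,ty mm -1.0256755850285213 0.879873333454464
```

```bash
python3 -m pendant '[{"tx":0,"ty":0,"tz":0,"spin":0,"claw":0.45},{"tx":0,"ty":0,"tz":0,"spin":0,"claw":0.45},{"tx":0,"ty":0,"tz":0,"spin":0,"claw":0.45},{"tx":0,"ty":0,"tz":-0.6,"spin":0,"claw":0.45},{"tx":0,"ty":0,"tz":-1,"spin":0,"claw":0.45},{"tx":0,"ty":0,"tz":-1,"spin":0,"claw":0.45},{"tx":0.88,"ty":-0.48,"tz":0,"spin":0,"claw":0.45},{"tx":0.88,"ty":-0.48,"tz":0,"spin":0,"claw":0.45},{"tx":0.88,"ty":-0.48,"tz":0,"spin":0,"claw":0.45},{"tx":0,"ty":0,"tz":0,"spin":0,"claw":0.45}]'
python3 - <<'E'
from h import *
a=snap("top","pics/t3.png")[:,:,::-1];b=snap("scene","pics/s3.png")[:,:,::-1]
r=lambda i:cv2.resize(i,None,fx=4,fy=4,interpolation=cv2.INTER_CUBIC)
cv2.imwrite("pics/c3.png",np.hstack([r(a[225:325,140:240]),r(b[165:265,195:295])]))
E
```

```text
time_s: 7.82
tool_pos: [0.4856, -0.0154, 0.2098]
tool_rot: [-179.9, -0.0, -118.7]
force: [-0.2, 1.3, -0.3]
grip_width: 0.0482
grasp_force: 0.0
```

View pics/c3.png

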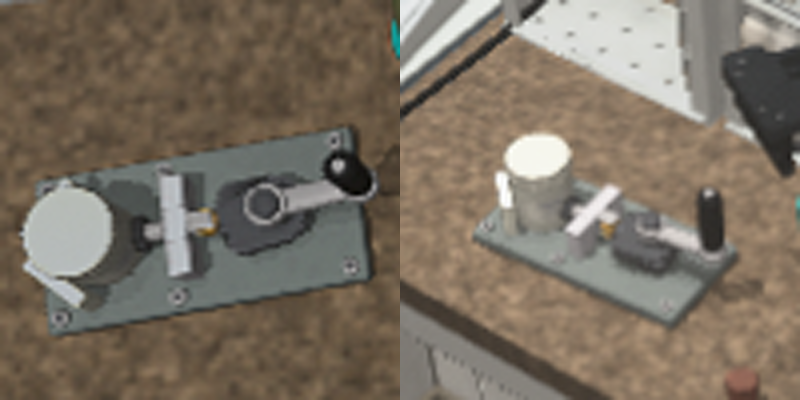

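The crops show the crank pointing directly away from the jar, from the shaft at (265,203) to the arm end at (358,183), within about 2° of the plate axis. That puts it near 3.14 to 3.18 rad, mid-dwell. The pad is forward against the jar, which is upright in the nest, and the gripper is clear.

```bash
python3 -c "
from cell import env
print(env.sign_off())"
```

```text
the job is handed in; nothing more can be done
None
```

The jar is clamped upright in its nest, with the crank released at about 3.15 rad (mid-dwell) and the arm clear; I handed the job in at about 8 s, and the judge's verdict was not shown.

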